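Blow out a compressor cylinder and hold a borescope in its bore

ROBOT

A 6-joint arm with a two-finger parallel gripper is mounted at the origin on the work surface. World frame = base frame: x ahead of the robot, y to its left, z up, the work surface at z = 0. Lengths are in mm, angles in rad, forces in N, time in s.
With the tool pointing down it reaches from about 350 to 975 mm from the base axis. Payload 4.9 kg.
Tool frame: the origin (TCP) lies midway between the tips of the shut fingers; the grasp point (between the pads) lies 19 mm behind it; z points along the fingers, y is the line along which they close (so a half turn about z gives the same grasp; the last joint's range is limited). The gripper opens to 85 mm and grips with 20 to 120 N. Pads are 22 mm wide; open, the fingers measure 114 mm over their backs; the gripper's body (76 mm by 85 mm) begins 54 mm behind the grasp point. The pads swing forward as they close: fully open they stand 13 mm farther back than shut.
Start: joints at [1.173, 0.053, 1.613, -0, 1.476, -0.119], TCP at [171.991, 600.85, 231.304] pointing down, gripper open.
Joint ranges: [-3.01, 3.01], [-1.01, 2.22], [0.06, 2.58], [-1.02, 4.17], [0.09, 2.62], [-3.14, 3.14]. Speed limits (rad/s): [2.57, 2.57, 3.14, 3.14, 3.14, 3.14].

INTERFACE

Orientations are given as a unit quaternion [w, x, y, z].
In Python, from plant import state, capture, finish_job, cut_out gives the robot as it stands. The module is installed in compiled form; this text tells all that it offers.
- The arm moves only by the shell command python3 -m crank 'ROWS' [FORCE]. ROWS is JSON, a list of rows, each an object of numbers: "tx", "ty", "tz": the shift along the world's x, y, z normalised to -1 to 1, where 1 is 10 cm; "wx", "wy", "wz": the turn, a rotation vector about the world's x, y, z normalised to -1 to 1, where 1 is 180 degrees; "fingers": the gripper's target within -1 to 1 (fully open at 1, half-way at 0, shut at -1). In form: [{"tx": .., "ty": .., "tz": .., "wx": .., "wy": .., "wz": .., "fingers": ..}, ...]. A call has 1 to 20 rows; each row is the pose to reach, as a shift and turn from the pose commanded when the call began, turning the shorter way round; what a row does not reach only later rows make up. A row lasts 1/8 s, in which the tool goes at most 62.5 mm and 10.7 degrees, less where a joint would pass 70% of its speed; a pose out of reach is approached as far as the arm can. A call with a number of a shift or a turn outside -1 to 1 is refused whole. A call with a gripper value outside its range is refused whole. The fingers move at their own pace and stop on an object; FORCE is the grip in N (left out, the last holds). Time passes only in rows, so rows that repeat a pose let the fingers close. It gives the time, the measured TCP pose, the force, the opening and the grip force at its end, in the units of the state.
- state(): the state, without advancing time (a new reading comes with each control period).
- capture(name): name is "scene" or "top"; returns a dict with "img" (400x640x3 uint8, red, green, blue), "z_map" (400x640 float32, mm along the optical axis (not along the pixel's ray), 0 where there is no reading), "fx", "fy", "cx", "cy" (pixels), "k1" (the pictures are not rectified: a ray, as slopes to the right and down, at radius r is drawn at 1 + k1 r^2 times it, then the intrinsics apply), "R" (3x3) and "t" (3): a world point X has camera coordinates R X + t. Camera axes: x right, y down, z forward; pixel columns grow to the right and rows downward; lengths in mm; the calibration is good to about 2 mm. A picture is of the moment at which its call begins.
- finish_job(): hands the job in; it is judged then, once.
Trained networks look in the newest picture that a camera, given by its name, has taken for a name from the list of things; names that differ only in an ending like _2 or _b are one class to them, and where a whole thing is asked for, a point or a joint stands for the part that bears it (a point fixed in the world has none). Each returns a list of dicts, best first, with "conf" (0 to 1); they miss things now and then, are a little off and sometimes report something else, mostly with a low value. They report only what shows in the picture. A call takes as long as a camera call. They do not tell look-alikes from the thing itself.
- cut_out(camera, thing): "pixels" (400x640 bool, what is visible of it) and "pixel" ([column, row] in pixels, amid what is visible of it).
The state is a dict: "time": time; "joint_pos": joint angles; "joint_velocities": joint speeds; "effort": joint torques, N m; "tool_pos": TCP position; "ee_rot": TCP orientation; "force": force on the tool from outside, world axes, zero at the start; "torque": the same for the moment, N m; "grip_width": finger opening in mm; "gripper_force": force on a finger pad.
Only numpy, scipy, OpenCV 4.12 (cv2) and the standard library are available. Lean on these libraries where they do the work, as an engineer would, in place of code of your own. Each camera call takes 0.05 s, during which the arm holds its last target. There are 200 camera calls.

TASK

Check the freshly washed compressor cylinder: first blow its bore out by pressing the fixture's mushroom-headed palm valve fully down to its stop, keep it there for about a second and let it come back up. Then draw the borescope (the black round-bodied instrument with the bare steel stem and rubber ring, not the wooden-handled scraper) out of the tool stand and lower its stem down the middle of the cylinder's bore, never touching the cylinder with it, until the rubber depth ring on the stem is level with the cylinder's top face. Finish there, still gripping the borescope and holding it steady, upright and centred in the bore; leave the scraper, the tin and the ball bearing where they are.

Things in the scene. Friction and masses are not known exactly. Their poses are not given: they have to be found in the camera images.
- fixture: blow-off fixture: dark ground steel base plate 125 x 300 mm, 12 mm thick, lying on the bench and fixed. Origin: centre of its underside on the bench; x across the plate, y along its long side, z up. The finned cylinder stands 85 mm from the origin towards its -y end, the palm valve 85 mm towards its +y end; both are upright. A low copper air pipe joins them.
- valve_top (a point): centre of the flat top of the palm valve's black mushroom head (40 mm across, 14 mm thick, flat over the middle 30 mm), 88 mm above the bench when up; moves with the head. The square aluminium valve body under it is 52 mm wide. Nothing stands within 90 mm of its axis above bench height 60 mm.
- palm_valve (a joint): travel of the palm valve's head: 0 = up, 0.010 m = fully down on its stop. The spring pushes back with 6 N at the start and 11 N at the stop, and returns the head by itself when it is let go.
- cylinder: air-cooled compressor cylinder, aluminium with 6 round cooling fins 72 mm across, square top flange 74 x 74 x 12 mm, 94 mm tall, clamped in the nest of the fixture, fixed. Origin: centre of its underside, 30 mm above the bench; z up along the bore. Its plain round bore, 24 mm in diameter, runs down its full height (94 mm) and is closed below by the nest. Four 7 mm bolt holes near the flange's corners are not the bore.
- bore_mouth (a point): centre of the bore's mouth, on the cylinder's flat top face, 124 mm above the bench; z up along the bore's axis. The bore is 24 mm in diameter.
- stand: grey sheet-steel tool stand, 100 x 200 mm foot, 118 mm high, fixed. Its top plate (64 mm along x, 190 mm along y, 10 mm thick) has two 18 mm holes, 50 mm either side of the middle along y. Origin: centre of its underside on the bench; y along the row of holes, z up. The borescope hangs upright in one hole and the scraper in the other; which is in which varies.
- scope_grip (a point): rigid inspection borescope, centre of its round black body, which is 28 mm in diameter and 63 mm tall (from 29 mm below this point to 34 mm above it) and is the part to grip. In the stand the body rests on the top plate and this point is 147 mm above the bench; the stem hangs free in the hole. Axis z runs up along the borescope, from lens to eyepiece. Mass about 0.17 kg. Whole length 168 mm.
- scope_tip (a point): lens end of the borescope's steel stem (10 mm in diameter, 105 mm long), on its axis, 134 mm below scope_grip; z up along the borescope
- scope_ring (a point): middle of the black rubber depth ring on the stem (14 mm in diameter, 4 mm thick), on the borescope's axis, 55 mm above the lens end and 79 mm below scope_grip; z up along the borescope
- scraper_handle (a point): bystander: bearing scraper, middle of its turned wooden pear-shaped handle (28 mm across at most, top 167 mm above the bench); a square steel blade hangs in the other hole of the stand
- tin_mid (a point): bystander: open plain metal tin, 72 mm in diameter, 75 mm tall, half-way up its axis
- bearing_mid (a point): bystander: ball bearing lying flat, 62 mm outside, 30 mm hole, 16 mm thick, its centre
Things that resemble listed ones, but are neither listed nor needed, are in the scene too. Leave any green look-alike of the part that bears scope_grip alone.

How it is judged (in metres and radians):
On the way, in this order (a step that is already met when the one before it is completed fails the run):
1. the palm valve is held fully down on its stop (value of joint palm_valve above 0.008 m), for 0.5 s.
2. the palm valve has come back up and the borescope is drawn clear of the stand (value of joint palm_valve below 0.002 m and height (world z) of scope_tip above 0.12 m and contact force between the fingers and borescope above 0.5 N), for 0.1 s.
At the end, for the whole second after the job is handed in: borescope gripped, at rest, upright within 5 deg; lens end and depth ring within 4 mm of the bore axis, ring within 6 mm of the height of the cylinder's top face, not touching the cylinder; palm valve back up; scraper, tin and bearing within 30 mm of their starts (horizontal distance between each of scope_tip, scope_ring and bore_mouth below 0.004 m and z of scope_ring in the frame of bore_mouth between -0.006 and 0.006 m and angle between scope_tip's own z axis and vertical below 0.09 rad and linear speed of borescope below 0.01 m/s and contact force between the fingers and borescope above 0.5 N and contact force between borescope and cylinder below 0.1 N and value of joint palm_valve below 0.002 m and distance of each of scraper_handle, tin_mid, bearing_mid from where it was at the start of the episode below 0.03 m); the arm keeps its last pose, push and grip.
It fails at once if the borescope touches the cylinder (contact force between borescope and cylinder above 0.5 N).
It fails at once if the scraper, the tin or the bearing is shifted by more than 30 mm (distance of any of scraper_handle, tin_mid, bearing_mid from where it was at the start of the episode above 0.03 m).
It also fails if it takes over 64 s, if anything falls off the work surface, if the arm or the gripper's body presses on something with over 40 N, if the wrist force passes 120 N, or if a joint passes its speed limit or range.

## Working session

There is one attempt and no reset: what is moved stays moved. The work goes in short steps, Python scripts to look and compute and a shell command to move; the robot and the scene stay as the last step left them, time stands still between calls to the robot, and variables do not carry over. Pictures are saved under pics/ and viewed, at most 10 in all, crops included, and the job is handed in when it is done.

```bash
mkdir -p pics; cat > h.py <<'E'
import numpy as np, cv2
from plant import state, capture, cut_out
def K(c): return np.array([[c['fx'],0,c['cx']],[0,c['fy'],c['cy']],[0,0,1.]])
def ray(c,px):
    # undistort -> camera centre and world direction (z_cam = 1)
    u=cv2.undistortPoints(np.float64(px).reshape(-1,1,2),K(c),np.array([c['k1'],0,0,0.]))[:,0]
    R=np.array(c['R']);t=np.array(c['t'])
    return -R.T@t, np.c_[u,np.ones(len(u))]@R
def at_z(c,px,z):
    o,d=ray(c,px); return o+d*((z-o[2])/d[:,2])[:,None]
def cloud(c,mask):
    v,u=np.nonzero(mask&(c['z_map']>0)); o,d=ray(c,np.c_[u,v])
    return o+d*c['z_map'][v,u][:,None]
def proj(c,X):
    R=np.array(c['R']);p=np.atleast_2d(X)@R.T+np.array(c['t']);s=p[:,:2]/p[:,2:]
    r2=(s**2).sum(1,keepdims=True);s=s*(1+c['k1']*r2)
    return s*[c['fx'],c['fy']]+[c['cx'],c['cy']]
E
python3 - <<'E'
from h import *
ims=[]
for n in('scene','top'):
    c=capture(n); im=c['img'][:,:,::-1].copy()
    print(n,'cam',np.round(-np.array(c['R']).T@c['t']))
    for th in('valve_top','cylinder','stand','scope_grip','scraper_handle','tin_mid','bearing_mid','fixture'):
        for r in cut_out(n,th)[:3]:
            P=cloud(c,r['pixels']); 
            print(th,round(r['conf'],2),np.round(r['pixel']),r['pixels'].sum(),np.round(np.median(P,0)) if len(P) else '',np.round(np.percentile(P,98,axis=0)) if len(P) else '')
    cv2.imwrite(f'pics/{n}0.png',im)
E
```

```text
scene cam [ 914. -327.  838.]
valve_top 0.5 [381.  99.] 176 [531. 282.  87.] [546. 302.  91.]
cylinder 0.83 [333. 130.] 1421 [530. 106. 123.] [557. 152. 127.]
cylinder 0.52 [205. 214.] 369 [ 533. -232.  172.] [ 538. -220.  183.]
stand 0.68 [207. 216.] 444 [ 532. -231.  163.] [ 538. -218.  183.]
stand 0.66 [235. 231.] 5267 [ 542. -183.   30.] [577. -87. 121.]
scope_grip 0.73 [150. 262.] 560 [ 527. -354.  146.] [ 535. -341.  169.]
scope_grip 0.57 [206. 213.] 451 [ 532. -231.  164.] [ 538. -216.  183.]
scraper_handle 0.79 [250. 188.] 327 [ 536. -131.  154.] [ 554. -106.  169.]
scraper_handle 0.17 [210. 212.] 417 [ 532. -231.  165.] [ 538. -218.  183.]
tin_mid 0.64 [369. 243.] 1351 [755.   1.  32.] [793.  28.  76.]
bearing_mid 0.56 [416. 187.] 494 [740. 186.  15.] [768. 217.  19.]
fixture 0.75 [347. 134.] 5386 [541. 147.  21.] [588. 337. 126.]
top cam [489. -45. 966.]
valve_top 0.66 [168. 258.] 260 [527. 284.  86.] [544. 301.  90.]
cylinder 0.83 [241. 257.] 1322 [519. 117. 123.] [554. 152. 127.]
stand 0.69 [378. 254.] 3661 [ 520. -172.  117.] [578. -83. 121.]
scope_grip 0.88 [467. 253.] 363 [ 519. -350.  149.] [ 532. -339.  170.]
scope_grip 0.74 [412. 253.] 243 [ 524. -224.  178.] [ 536. -215.  183.]
scraper_handle 0.43 [362. 248.] 160 [ 531. -128.  165.] [ 543. -116.  169.]
tin_mid 0.8 [302. 154.] 909 [767.  -7.  17.] [791.  25.  75.]
tin_mid 0.37 [413. 257.] 271 [ 523. -226.  178.] [ 537. -215.  183.]
bearing_mid 0.86 [218. 168.] 463 [738. 187.  15.] [767. 214.  19.]
fixture 0.59 [216. 260.] 6714 [520. 199.  13.] [583. 344. 125.]
```

View pics/scene0.png

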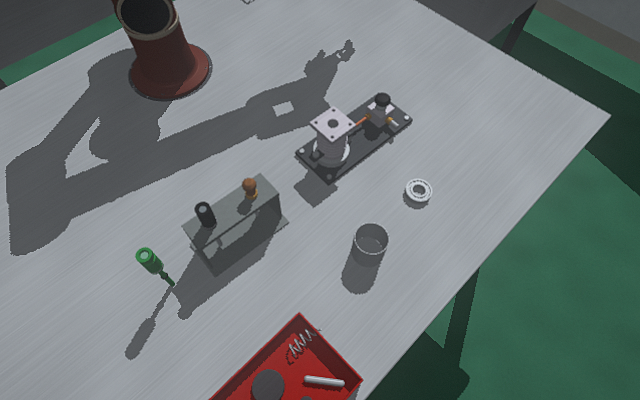

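View pics/top0.png

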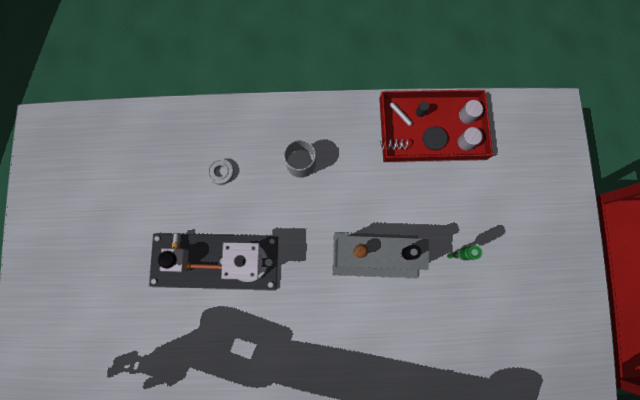

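In the scene view, scope-like items are the black body at (205,213) in the stand, the green one at (150,260) beside it, and the wooden-handled scraper at (250,188). The black one fits: it is black, round and hangs in the stand. Next I confirm that in a crop and measure precisely.

```bash
python3 - <<'E'
from h import *
from scipy.optimize import least_squares
C={n:capture(n) for n in('scene','top')}
def tri(p):
    A=[];b=[]
    for n,q in p.items():
        o,d=ray(C[n],[q]);d=d[0]/np.linalg.norm(d[0]);M=np.eye(3)-np.outer(d,d);A.append(M);b.append(M@o)
    return np.linalg.lstsq(np.vstack(A),np.hstack(b),rcond=None)[0]
def blob(n,near,r,dark):
    g=cv2.cvtColor(C[n]['img'],cv2.COLOR_RGB2GRAY); x,y=near
    sub=g[y-r:y+r+1,x-r:x+r+1]; big=cv2.resize(sub,None,fx=8,fy=8,interpolation=cv2.INTER_CUBIC)
    return sub
tiles=[]
for n,(x0,y0,x1,y1) in {'scene':(130,165,270,285),'top':(330,225,490,285)}.items():
    tiles.append(cv2.resize(C[n]['img'][y0:y1,x0:x1,::-1],(560,int(560*(y1-y0)/(x1-x0))),interpolation=cv2.INTER_CUBIC))
cv2.imwrite('pics/scope.png',cv2.resize(np.vstack(tiles),None,fx=.85,fy=.85))
t2=[cv2.resize(C[n]['img'][y-30:y+30,x-30:x+30,::-1],(400,400),interpolation=cv2.INTER_NEAREST) for n,x,y in(('scene',334,124),('top',240,260),('scene',382,100),('top',168,260))]
cv2.imwrite('pics/fix.png',cv2.resize(np.vstack([np.hstack(t2[:2]),np.hstack(t2[2:])]),(600,600)))
# flange: top-face points from depth
for n in C:
    c=C[n]
    allP=cloud(c,np.ones((400,640),bool))
    def sel(xy,r,z0,z1):
        m=(np.hypot(*(allP[:,:2]-xy).T)<r)&(allP[:,2]>z0)&(allP[:,2]<z1); return allP[m]
    F=sel((520,115),60,118,130); rr=cv2.minAreaRect(np.float32(F[:,:2])); print(n,'flange',rr,np.median(F[:,2]))
    V=sel((529,283),30,82,94); print('valve',cv2.minEnclosingCircle(np.float32(V[:,:2])),V.mean(0))
    S=sel((525,-226),25,172,195); print('scope top',cv2.minEnclosingCircle(np.float32(S[:,:2])),S.mean(0),S[:,2].max())
    S=sel((525,-180),115,112,124); print('stand top',cv2.minAreaRect(np.float32(S[:,:2])),np.median(S[:,2]))
    S=sel((525,200),190,8,16); print('plate',cv2.minAreaRect(np.float32(S[:,:2])))
    S=sel((525,-226),25,125,172); S=S[np.hypot(*(S[:,:2]-np.median(S[:,:2],0)).T)<25]
    f=least_squares(lambda p:np.hypot(S[:,0]-p[0],S[:,1]-p[1])-14,[525,-226],loss='soft_l1'); print('scope body fit',f.x,len(S))
E
```

```text
scene flange ((519.3619384765625, 119.0655746459961), (77.10709381103516, 76.19715881347656), 87.18701934814453) 124.66477491906545
valve ((528.8411254882812, 287.97393798828125), 19.957355499267578) [530.20949968 284.94248106  86.96860624]
scope top ((524.0272216796875, -228.72413635253906), 14.691976547241211) [ 525.23354236 -229.44406512  180.01058958] 184.2521108953307
stand top ((527.6227416992188, -178.73724365234375), (192.50152587890625, 67.78684997558594), 86.16759490966797) 118.61516886502488
plate ((587.9190063476562, 201.0901336669922), (303.5137634277344, 253.9676055908203), 87.16608428955078)
scope body fit [ 523.22380607 -229.38174247] 194
top flange ((518.5355224609375, 117.66072082519531), (73.4636459350586, 74.24748992919922), 87.48816680908203) 123.56748871353648
valve ((527.639404296875, 286.0921936035156), 19.21819496154785) [526.69743295 285.57064965  86.1197413 ]
scope top ((524.0670776367188, -229.56983947753906), 14.362003326416016) [ 524.00046491 -228.8064816   179.35450211] 183.7392096578145
stand top ((527.5850830078125, -179.1293487548828), (190.65101623535156, 64.49937438964844), 85.96710968017578) 117.80714730997926
plate ((587.0546264648438, 199.53732299804688), (299.9971923828125, 254.67298889160156), 87.15896606445312)
scope body fit [ 524.23132413 -229.86466182] 67
```

View pics/scope.png

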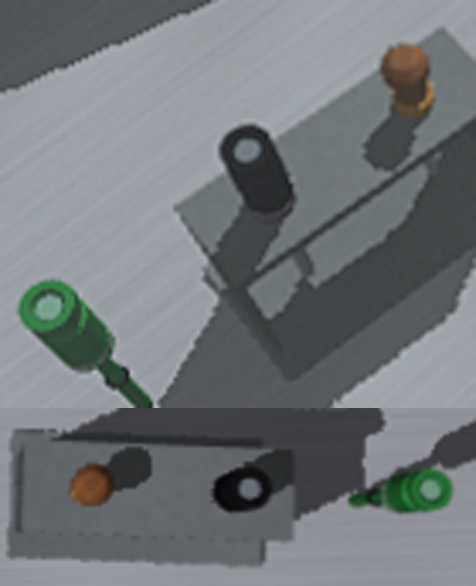

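View pics/fix.png

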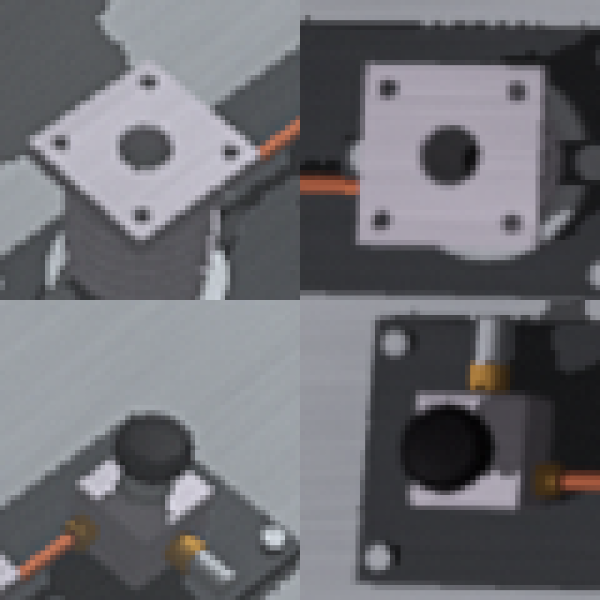

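The crop confirms it: the black round body with an eyepiece stands in the stand's −y hole. The green copy is outside the stand and the brown scraper is in the +y hole. The bore is the large central flange hole, near (333,123) in scene and (240,261) in top. I start towards the valve with the fingers closing.

```bash
python3 - <<'E'
from h import *
from scipy.spatial.transform import Rotation as Ro
s=state(); q=s['ee_rot']; print(s['time'],s['tool_pos'],np.round(Ro.from_quat(np.roll(q,-1)).as_matrix(),3),s['grip_width'],s['force'])
# bore and bolt holes: dark blobs within the flange
for n,(x,y) in {'scene':(333,123),'top':(240,261)}.items():
    c=capture(n); g=cv2.cvtColor(c['img'],cv2.COLOR_RGB2GRAY)
    m=np.zeros_like(g); m[y-25:y+26,x-25:x+26]=1
    fl=((g>140)&(m>0)).astype(np.uint8); fl=(cv2.connectedComponents(fl)[1]); 
    lab=np.bincount(fl[fl>0]).argmax(); fl=(fl==lab).astype(np.uint8)
    hull=cv2.convexHull(cv2.findContours(fl,0,1)[0][0]); ct,h=cv2.findContours(fl,cv2.RETR_CCOMP,cv2.CHAIN_APPROX_NONE)
    for k,cc in enumerate(ct):
        if h[0][k][3]>=0 and len(cc)>=4:
            P=at_z(c,cc[:,0],124.)[:,:2]; (ctr,r)=cv2.minEnclosingCircle(np.float32(P)); e=cv2.fitEllipse(np.float32(P)) if len(P)>4 else 0
            print(n,len(cc),np.round(ctr,1),round(r,1),e)
E
python3 -m crank '[{"tx":0.5,"ty":-0.45,"fingers":-1},{"tx":1,"ty":-0.9,"fingers":-1},{"tx":1,"ty":-0.9,"fingers":-1},{"tx":1,"ty":-0.9,"fingers":-1}]' 40
python3 -m crank '[{"tx":0.5,"ty":-0.45,"fingers":-1},{"tx":1,"ty":-0.9,"fingers":-1},{"tx":1,"ty":-0.9,"fingers":-1},{"tx":1,"ty":-0.9,"fingers":-1}]'
```

```text
1.0 [172.00210952 600.85700693 231.33768191] [[-0.961  0.275  0.   ]
 [ 0.275  0.961  0.   ]
 [-0.     0.    -1.   ]] 85.28491995611822 [0.55711183 0.51619403 0.62144472]
scene 10 [545.8  89.4] 5.7 ((545.3067626953125, 89.70549011230469), (8.939285278320312, 10.843621253967285), 41.40503692626953)
scene 10 [547.5 143.3] 5.9 ((547.8790893554688, 143.6814727783203), (8.829293251037598, 11.64889907836914), 39.83657455444336)
scene 10 [490.6  92.5] 5.8 ((490.6219177246094, 92.50936126708984), (10.171913146972656, 11.308545112609863), 43.918453216552734)
scene 30 [518.9 117.6] 15.1 ((519.3375244140625, 118.06977844238281), (26.436779022216797, 28.723670959472656), 32.37608337402344)
scene 11 [493.4 146. ] 6.3 ((493.2245788574219, 146.2902374267578), (9.383929252624512, 12.634045600891113), 58.65927505493164)
top 14 [489.8  91.8] 6.2 ((489.76220703125, 92.01748657226562), (10.375604629516602, 11.605815887451172), 5.159024238586426)
top 15 [492.9 146.3] 5.9 ((492.75555419921875, 146.1536865234375), (10.541998863220215, 11.47859001159668), 38.31135940551758)
top 39 [518.6 117. ] 15.1 ((518.6837158203125, 117.31889343261719), (27.631771087646484, 28.30788230895996), 11.586203575134277)
top 16 [543.8  89.5] 6.6 ((544.1842651367188, 89.45448303222656), (11.728775978088379, 12.806270599365234), 172.05679321289062)
top 15 [546.3 142.6] 6.0 ((546.3978881835938, 142.7198028564453), (10.71321964263916, 11.591888427734375), 40.76515579223633)invalid input
invalid input
```

```bash
python3 -m crank '[{"tx":0.5,"ty":-0.45,"tz":0,"wx":0,"wy":0,"wz":0,"fingers":-1},{"tx":1,"ty":-0.9,"tz":0,"wx":0,"wy":0,"wz":0,"fingers":-1},{"tx":1,"ty":-0.9,"tz":0,"wx":0,"wy":0,"wz":0,"fingers":-1},{"tx":1,"ty":-0.9,"tz":0,"wx":0,"wy":0,"wz":0,"fingers":-1}]' 40
```

```text
time: 1.6
tool_pos: [272.3, 510.8, 231.5]
ee_rot: [-0.0, 0.14, 0.99, 0.0]
force: [-1.0, 0.5, -1.3]
grip_width: 12.4
gripper_force: 0.0
```

```bash
python3 -m crank '[{"tx":0.5,"ty":-0.45,"tz":0,"wx":0,"wy":0,"wz":0,"fingers":-1},{"tx":1,"ty":-0.9,"tz":0,"wx":0,"wy":0,"wz":0,"fingers":-1},{"tx":1,"ty":-0.9,"tz":0,"wx":0,"wy":0,"wz":0,"fingers":-1}]'
python3 -m crank '[{"tx":0.5,"ty":-0.45,"tz":-0.3,"wx":0,"wy":0,"wz":0,"fingers":-1},{"tx":1,"ty":-0.9,"tz":-0.6,"wx":0,"wy":0,"wz":0,"fingers":-1},{"tx":1,"ty":-0.9,"tz":-0.6,"wx":0,"wy":0,"wz":0,"fingers":-1}]'
python3 -m crank '[{"tx":0.28,"ty":-0.22,"tz":-0.2,"wx":0,"wy":0,"wz":0,"fingers":-1},{"tx":0.56,"ty":-0.44,"tz":-0.6,"wx":0,"wy":0,"wz":0,"fingers":-1},{"tx":0.56,"ty":-0.44,"tz":-0.65,"wx":0,"wy":0,"wz":0,"fingers":-1},{"tx":0.56,"ty":-0.44,"tz":-0.65,"wx":0,"wy":0,"wz":0,"fingers":-1}]'
```

```text
time: 1.98
tool_pos: [373.2, 420.2, 231.4]
ee_rot: [0.0, 0.14, 0.99, 0.0]
force: [0.7, 0.9, -0.1]
grip_width: -0.1
gripper_force: 0.0
time: 2.35
tool_pos: [471.8, 330.4, 169.2]
ee_rot: [-0.001, 0.139, 0.99, -0.001]
force: [-0.1, 0.6, -0.1]
grip_width: 0.0
gripper_force: 0.0
time: 2.85
tool_pos: [527.1, 288.4, 106.3]
ee_rot: [-0.001, 0.138, 0.99, 0.0]
force: [-0.3, -0.1, 0.2]
grip_width: -0.1
gripper_force: 0.0
```

```bash
python3 -m crank '[{"tx":0,"ty":0,"tz":-0.12,"wx":0,"wy":0,"wz":0,"fingers":-1},{"tx":0,"ty":0,"tz":-0.18,"wx":0,"wy":0,"wz":0,"fingers":-1},{"tx":0,"ty":0,"tz":-0.22,"wx":0,"wy":0,"wz":0,"fingers":-1},{"tx":0,"ty":0,"tz":-0.25,"wx":0,"wy":0,"wz":0,"fingers":-1},{"tx":0,"ty":0,"tz":-0.25,"wx":0,"wy":0,"wz":0,"fingers":-1}]'
```

```text
time: 3.48
tool_pos: [527.7, 287.7, 82.8]
ee_rot: [-0.0, 0.139, 0.99, 0.001]
force: [-4.3, 0.1, 8.4]
grip_width: 0.4
gripper_force: 4.0
```

```bash
python3 -m crank '[{"tx":0,"ty":0,"tz":-0.03,"wx":0,"wy":0,"wz":0,"fingers":-1},{"tx":0,"ty":0,"tz":-0.05,"wx":0,"wy":0,"wz":0,"fingers":-1},{"tx":0,"ty":0,"tz":-0.06,"wx":0,"wy":0,"wz":0,"fingers":-1},{"tx":0,"ty":0,"tz":-0.06,"wx":0,"wy":0,"wz":0,"fingers":-1}]'
```

```text
time: 3.98
tool_pos: [527.8, 287.8, 77.7]
ee_rot: [-0.0, 0.139, 0.99, 0.001]
force: [-6.8, -0.2, 10.7]
grip_width: 0.2
gripper_force: 5.4
```

```bash
python3 -m crank '[{"tx":0,"ty":0,"tz":-0.01,"wx":0,"wy":0,"wz":0,"fingers":-1},{"tx":0,"ty":0,"tz":-0.02,"wx":0,"wy":0,"wz":0,"fingers":-1},{"tx":0,"ty":0,"tz":-0.02,"wx":0,"wy":0,"wz":0,"fingers":-1},{"tx":0,"ty":0,"tz":-0.02,"wx":0,"wy":0,"wz":0,"fingers":-1},{"tx":0,"ty":0,"tz":-0.02,"wx":0,"wy":0,"wz":0,"fingers":-1},{"tx":0,"ty":0,"tz":-0.02,"wx":0,"wy":0,"wz":0,"fingers":-1},{"tx":0,"ty":0,"tz":-0.02,"wx":0,"wy":0,"wz":0,"fingers":-1},{"tx":0,"ty":0,"tz":-0.02,"wx":0,"wy":0,"wz":0,"fingers":-1},{"tx":0,"ty":0,"tz":-0.02,"wx":0,"wy":0,"wz":0,"fingers":-1},{"tx":0,"ty":0,"tz":-0.02,"wx":0,"wy":0,"wz":0,"fingers":-1}]'
```

```text
time: 5.22
tool_pos: [527.9, 287.8, 77.6]
ee_rot: [-0.0, 0.139, 0.99, 0.0]
force: [-10.1, -2.0, 20.1]
grip_width: -0.1
gripper_force: 9.7
```

The force rose to 20 N with no further travel, so the valve was on its stop for about 1 s. Now I release it and travel high to the scope.

```bash
python3 -m crank '[{"tx":0,"ty":0,"tz":0.3,"wx":0,"wy":0,"wz":0,"fingers":-1},{"tx":0,"ty":0,"tz":0.9,"wx":0,"wy":0,"wz":0,"fingers":0},{"tx":0,"ty":0,"tz":1,"wx":0,"wy":0,"wz":0,"fingers":1}]'
python3 -m crank '[{"tx":0,"ty":-0.3,"tz":0.5,"wx":0,"wy":0,"wz":0,"fingers":1},{"tx":0,"ty":-0.8,"tz":0.7,"wx":0,"wy":0,"wz":0,"fingers":1},{"tx":0,"ty":-1,"tz":0.7,"wx":0,"wy":0,"wz":0,"fingers":1}]'
python3 -m crank '[{"tx":0,"ty":-0.6,"tz":0,"wx":0,"wy":0,"wz":0,"fingers":1},{"tx":0,"ty":-1,"tz":0,"wx":0,"wy":0,"wz":0,"fingers":1}]'
python3 -m crank '[{"tx":0,"ty":-0.6,"tz":0,"wx":0,"wy":0,"wz":0,"fingers":1},{"tx":0,"ty":-1,"tz":0,"wx":0,"wy":0,"wz":0,"fingers":1}]'
python3 -m crank '[{"tx":0,"ty":-0.6,"tz":0,"wx":0,"wy":0,"wz":0,"fingers":1},{"tx":0,"ty":-1,"tz":0,"wx":0,"wy":0,"wz":0,"fingers":1}]'
python3 -m crank '[{"tx":0,"ty":-0.6,"tz":0,"wx":0,"wy":0,"wz":0,"fingers":1},{"tx":0,"ty":-1,"tz":0,"wx":0,"wy":0,"wz":0,"fingers":1},{"tx":0,"ty":-1,"tz":0,"wx":0,"wy":0,"wz":0,"fingers":1},{"tx":0,"ty":-1,"tz":0,"wx":0,"wy":0,"wz":0,"fingers":1}]'
```

```text
time: 5.6
tool_pos: [530.8, 288.2, 179.5]
ee_rot: [0.004, 0.139, 0.99, 0.003]
force: [0.5, 0.6, -0.2]
grip_width: 35.9
gripper_force: 0.0
time: 5.98
tool_pos: [528.8, 185.5, 245.2]
ee_rot: [0.002, 0.14, 0.99, 0.001]
force: [0.3, 0.8, -0.2]
grip_width: 85.2
gripper_force: 0.0
time: 6.22
tool_pos: [527.0, 85.5, 241.1]
ee_rot: [-0.001, 0.139, 0.99, -0.0]
force: [0.2, -0.3, 0.1]
grip_width: 85.2
gripper_force: 0.0
time: 6.48
tool_pos: [527.0, -14.7, 241.0]
ee_rot: [-0.001, 0.139, 0.99, 0.0]
force: [-0.2, -0.3, -0.6]
grip_width: 85.2
gripper_force: 0.0
time: 6.72
tool_pos: [527.1, -114.7, 241.0]
ee_rot: [-0.001, 0.14, 0.99, 0.0]
force: [0.4, 0.2, -0.5]
grip_width: 85.3
gripper_force: 0.0
time: 7.22
tool_pos: [527.6, -212.2, 241.6]
ee_rot: [-0.001, 0.139, 0.99, 0.001]
force: [-0.5, 0.5, 0.2]
grip_width: 85.3
gripper_force: 0.0
```

```bash
python3 -m crank '[{"tx":-0.035,"ty":-0.17,"tz":0,"wx":0,"wy":0,"wz":0,"fingers":1},{"tx":-0.035,"ty":-0.17,"tz":-0.3,"wx":0,"wy":0,"wz":0,"fingers":1},{"tx":-0.035,"ty":-0.17,"tz":-0.7,"wx":0,"wy":0,"wz":0,"fingers":1},{"tx":-0.035,"ty":-0.17,"tz":-0.9,"wx":0,"wy":0,"wz":0,"fingers":1},{"tx":-0.035,"ty":-0.17,"tz":-0.9,"wx":0,"wy":0,"wz":0,"fingers":1}]'
python3 - <<'E'
from h import *
s=state(); print(s['time'],s['tool_pos'])
t=[cv2.resize(c['img'][y-50:y+50,x-50:x+50,::-1],(400,400),interpolation=cv2.INTER_CUBIC) for c,x,y in((capture('scene'),205,195),(capture('top'),410,245))]
cv2.imwrite('pics/g.png',np.hstack(t))
E
```

```text
time: 7.85
tool_pos: [523.5, -229.4, 151.5]
ee_rot: [-0.002, 0.139, 0.99, 0.001]
force: [0.1, -0.6, -0.2]
grip_width: 86.0
gripper_force: 0.0
7.85 [ 523.52230781 -229.44826329  151.50403473]
```

View pics/g.png

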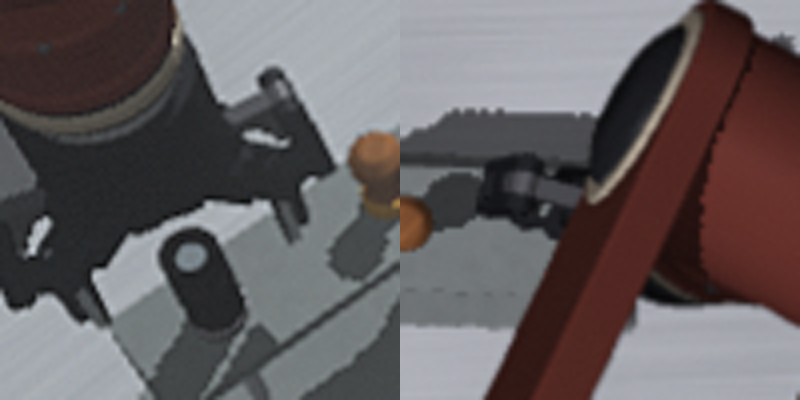

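The fingers straddle the scope (scene crop, body at about (200,280)) and the scraper is clear. I lower and grip.

```bash
python3 -m crank '[{"tx":0,"ty":0,"tz":-0.1,"wx":0,"wy":0,"wz":0,"fingers":1},{"tx":0,"ty":0,"tz":-0.19,"wx":0,"wy":0,"wz":0,"fingers":1},{"tx":0,"ty":0,"tz":-0.19,"wx":0,"wy":0,"wz":0,"fingers":0.2},{"tx":0,"ty":0,"tz":-0.19,"wx":0,"wy":0,"wz":0,"fingers":-0.2},{"tx":0,"ty":0,"tz":-0.19,"wx":0,"wy":0,"wz":0,"fingers":-1},{"tx":0,"ty":0,"tz":-0.19,"wx":0,"wy":0,"wz":0,"fingers":-1},{"tx":0,"ty":0,"tz":-0.19,"wx":0,"wy":0,"wz":0,"fingers":-1},{"tx":0,"ty":0,"tz":-0.19,"wx":0,"wy":0,"wz":0,"fingers":-1},{"tx":0,"ty":0,"tz":-0.19,"wx":0,"wy":0,"wz":0,"fingers":-1}]' 50
```

```text
time: 9.07
tool_pos: [524.8, -230.2, 134.8]
ee_rot: [0.0, 0.139, 0.99, -0.0]
force: [-0.8, 1.8, 3.6]
grip_width: 26.8
gripper_force: 49.5
```

```bash
python3 -m crank '[{"tx":0,"ty":0,"tz":0.2,"wx":0,"wy":0,"wz":0,"fingers":-1},{"tx":0,"ty":0,"tz":0.4,"wx":0,"wy":0,"wz":0,"fingers":-1},{"tx":0,"ty":0,"tz":0.6,"wx":0,"wy":0,"wz":0,"fingers":-1},{"tx":0,"ty":0,"tz":0.8,"wx":0,"wy":0,"wz":0,"fingers":-1},{"tx":0,"ty":0,"tz":1,"wx":0,"wy":0,"wz":0,"fingers":-1}]'
python3 -m crank '[{"tx":0,"ty":0,"tz":0.3,"wx":0,"wy":0,"wz":0,"fingers":-1},{"tx":0,"ty":0,"tz":0.6,"wx":0,"wy":0,"wz":0,"fingers":-1},{"tx":0,"ty":0,"tz":0.7,"wx":0,"wy":0,"wz":0,"fingers":-1},{"tx":0,"ty":0,"tz":0.7,"wx":0,"wy":0,"wz":0,"fingers":-1},{"tx":0,"ty":0,"tz":0.7,"wx":0,"wy":0,"wz":0,"fingers":-1}]'
python3 -m crank '[{"tx":0,"ty":0.4,"tz":0,"wx":0,"wy":0,"wz":0,"fingers":-1},{"tx":0,"ty":0.8,"tz":0,"wx":0,"wy":0,"wz":0,"fingers":-1},{"tx":0,"ty":1,"tz":0,"wx":0,"wy":0,"wz":0,"fingers":-1}]'
```

```text
time: 9.7
tool_pos: [524.6, -230.2, 236.0]
ee_rot: [0.0, 0.139, 0.99, -0.0]
force: [0.4, 0.3, -1.6]
grip_width: 26.9
gripper_force: 49.3
time: 10.32
tool_pos: [523.9, -229.8, 302.5]
ee_rot: [-0.001, 0.139, 0.99, 0.001]
force: [-0.6, 0.4, -1.6]
grip_width: 26.8
gripper_force: 49.3
time: 10.7
tool_pos: [523.9, -128.5, 302.6]
ee_rot: [-0.001, 0.138, 0.99, 0.0]
force: [0.4, -0.1, -1.9]
grip_width: 26.9
gripper_force: 49.6
```

```bash
python3 -m crank '[{"tx":0,"ty":0.4,"tz":0,"wx":0,"wy":0,"wz":0,"fingers":-1},{"tx":0,"ty":0.8,"tz":0,"wx":0,"wy":0,"wz":0,"fingers":-1},{"tx":0,"ty":1,"tz":0,"wx":0,"wy":0,"wz":0,"fingers":-1}]'
python3 -m crank '[{"tx":-0.02,"ty":0.4,"tz":0,"wx":0,"wy":0,"wz":0,"fingers":-1},{"tx":-0.04,"ty":0.8,"tz":0,"wx":0,"wy":0,"wz":0,"fingers":-1},{"tx":-0.05,"ty":1,"tz":0,"wx":0,"wy":0,"wz":0,"fingers":-1}]'
python3 -m crank '[{"tx":0,"ty":0.3,"tz":0,"wx":0,"wy":0,"wz":0,"fingers":-1},{"tx":0,"ty":0.46,"tz":0,"wx":0,"wy":0,"wz":0,"fingers":-1},{"tx":0,"ty":0.46,"tz":0,"wx":0,"wy":0,"wz":0,"fingers":-1},{"tx":0,"ty":0.46,"tz":0,"wx":0,"wy":0,"wz":0,"fingers":-1},{"tx":0,"ty":0.46,"tz":0,"wx":0,"wy":0,"wz":0,"fingers":-1},{"tx":0,"ty":0.46,"tz":0,"wx":0,"wy":0,"wz":0,"fingers":-1}]'
python3 - <<'E'
from h import *
cs,ct=capture('scene'),capture('top')
print(state()['tool_pos'])
for n in('scene','top'):
    for r in cut_out(n,'scope_grip'): print(n,r['conf'],r['pixel'],r['pixels'].sum())
for n,c in(('scene',cs),('top',ct)):
    P=cloud(c,np.ones((400,640),bool)); P=P[(np.hypot(P[:,0]-519,P[:,1]-118)<35)]
    for z in range(175,290,10):
        S=P[(P[:,2]>=z)&(P[:,2]<z+10)]
        if len(S): print(n,z,len(S),np.round(S.mean(0),1),np.round(S.min(0)),np.round(S.max(0)))
t=[cv2.resize(c['img'][max(0,y-55):max(0,y-55)+110,x-55:x+55,::-1],(400,400),interpolation=cv2.INTER_CUBIC) for c,x,y in((cs,333,100),(ct,240,261))]
cv2.imwrite('pics/b.png',np.hstack(t))
E
```

```text
time: 11.08
tool_pos: [524.1, -28.8, 303.4]
ee_rot: [-0.001, 0.138, 0.99, -0.0]
force: [0.3, -1.0, -0.9]
grip_width: 27.0
gripper_force: 49.7
time: 11.45
tool_pos: [519.3, 71.0, 303.7]
ee_rot: [-0.0, 0.138, 0.99, -0.0]
force: [0.2, -0.5, -1.9]
grip_width: 26.7
gripper_force: 49.8
time: 12.2
tool_pos: [519.6, 115.2, 304.3]
ee_rot: [0.0, 0.139, 0.99, -0.0]
force: [-0.4, 0.1, -2.3]
grip_width: 26.6
gripper_force: 49.8
[519.56576012 115.44841296 304.35456088]
scene 0.97 [149.3, 262.1] 561
scene 0.76 [336.6, 63.8] 593
top 0.53 [466.3, 254.2] 324
scene 175 2 [522.4 115.4 184.1] [521. 113. 183.] [524. 117. 185.]
scene 185 15 [522.5 114.5 190.7] [519. 112. 187.] [525. 120. 195.]
scene 195 17 [522.4 114.4 200.5] [519. 111. 196.] [525. 120. 205.]
scene 205 18 [521.5 114.3 210.2] [516. 112. 205.] [525. 118. 215.]
scene 215 17 [521.7 114.3 220.2] [517. 112. 216.] [525. 118. 225.]
scene 225 13 [522.4 114.6 230. ] [519. 111. 227.] [525. 121. 233.]
scene 235 28 [522.5 114.2 240.4] [515. 108. 236.] [526. 122. 245.]
scene 245 17 [522.4 113.9 250.2] [518. 111. 246.] [525. 118. 254.]
scene 255 20 [521.9 113.7 259.8] [516. 111. 255.] [525. 118. 265.]
scene 265 20 [521.5 113.8 270.3] [516. 111. 266.] [525. 120. 275.]
scene 275 5 [523.1 113.5 276.9] [520. 112. 275.] [525. 116. 278.]
scene 285 41 [526.9 108.2 291.6] [513. 102. 287.] [534. 122. 295.]
```

View pics/b.png

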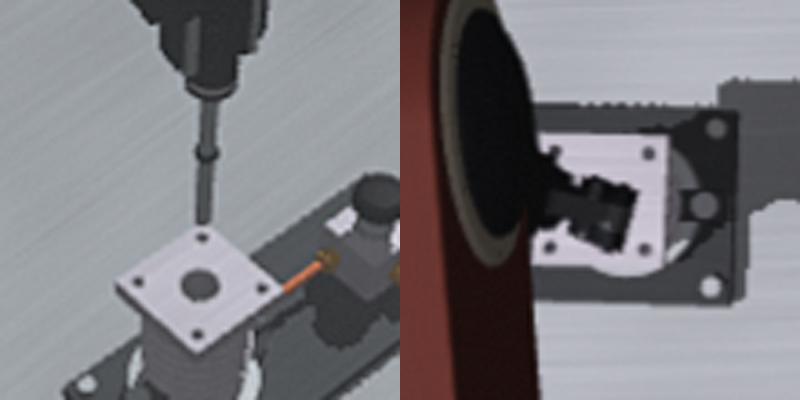

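```bash
cat > stem.py <<'E'
from h import *
from scipy.optimize import least_squares
import sys
z0,z1=map(float,sys.argv[1:3]); X0=[]
for k in range(6):
    c=capture('scene'); P=cloud(c,np.ones((400,640),bool))
    s=state()['tool_pos']
    X0.append(P[(np.hypot(P[:,0]-s[0],P[:,1]-s[1])<18)&(P[:,2]>z0)&(P[:,2]<z1)])
P=np.vstack(X0); zm=(z0+z1)/2
zr=s[2]-64.5 # ring, expected
f=lambda p:np.hypot(P[:,0]-p[0]-p[2]*(P[:,2]-zm),P[:,1]-p[1]-p[3]*(P[:,2]-zm))-5
keep=abs(P[:,2]-zr)>5; P=P[keep]
r=least_squares(f,[s[0],s[1],0,0],loss='soft_l1').x
print('tool',np.round(s,1),'n',len(P),'axis at',zm,np.round(r[:2],1),'tilt',np.round(r[2:],3),'tip',np.round(r[:2]+r[2:]*(zr-55-zm),1),'ring',np.round(r[:2]+r[2:]*(zr-zm),1),'rms',np.sqrt(np.mean(f(r)**2)),'zmin',P[:,2].min())
# image check: stem columns left/right edges -> centre ray, compared at given heights
d=np.median([c['z_map']],0)
for z in np.linspace(z0+5,z1-5,5):
    u,v=proj(c,[r[0]+r[2]*(z-zm),r[1]+r[3]*(z-zm),z])[0]
    row=int(round(v)); g=c['img'][row,int(u)-9:int(u)+10].mean(1).round().astype(int); print(round(z),round(u,1),row,int(u)-9,g)
E
python3 stem.py 186 276
```

```text
tool [519.5 115.9 304.3] n 833 axis at 231.0 [519.4 117.7] tilt [ 0.002 -0.011] tip [519.3 118.2] ring [519.5 117.6] rms 0.819097752665601 zmin 186.0284071107326
191 334.0 102 325 [166 164 164 162 162 167 146  84  79  81  71 124 170 163 161 160 160 161
 159]
211 334.4 96 325 [167 165 163 163 164 167 150  99  76  81  74 108 153 165 163 163 163 162
 163]
231 334.8 89 325 [165 165 163 163 164 166 160 119  60  54  55  67 125 166 165 164 164 164
 163]
251 335.2 81 326 [164 162 163 163 165 170 146  83  77  81  76 109 157 165 163 162 164 163
 164]
271 335.7 74 326 [161 162 165 167 164 164 159 120  74  83  81  82 134 174 166 165 164 163
 163]
```

Stem axis and bore agree to within about 1 mm (image-edge check included). I lower most of the way, then measure again.

```bash
python3 -m crank '[{"tx":0,"ty":0,"tz":-0.15,"wx":0,"wy":0,"wz":0,"fingers":-1},{"tx":0,"ty":0,"tz":-0.3,"wx":0,"wy":0,"wz":0,"fingers":-1},{"tx":0,"ty":0,"tz":-0.4,"wx":0,"wy":0,"wz":0,"fingers":-1},{"tx":0,"ty":0,"tz":-0.45,"wx":0,"wy":0,"wz":0,"fingers":-1},{"tx":0,"ty":0,"tz":-0.45,"wx":0,"wy":0,"wz":0,"fingers":-1},{"tx":0,"ty":0,"tz":-0.45,"wx":0,"wy":0,"wz":0,"fingers":-1}]'
python3 stem.py 143 231
python3 - <<'E'
from h import *
c=capture('scene')
cv2.imwrite('pics/c.png',cv2.resize(c['img'][60:150,285:385,::-1],(800,600)[:1]+(600,),interpolation=cv2.INTER_NEAREST) if 0 else cv2.resize(c['img'][70:145,290:390,::-1],(800,600),interpolation=cv2.INTER_NEAREST))
E
```

```text
time: 13.45
tool_pos: [519.8, 115.9, 259.9]
ee_rot: [0.001, 0.139, 0.99, 0.0]
force: [0.6, 0.2, -1.8]
grip_width: 27.0
gripper_force: 49.8
tool [519.6 115.9 259.6] n 684 axis at 187.0 [519.9 117.9] tilt [-0.001 -0.007] tip [519.9 118.3] ring [519.9 117.9] rms 0.8193901705884403 zmin 143.0036049251603
148 333.3 116 324 [192 195 197 196 197 201 180 108  74  81  69 145 203 195 196 199 198 196
 195]
168 333.7 110 324 [165 169 178 185 189 194 184 130  70  81  74 121 184 203 196 183 168 161
 161]
187 334.0 104 325 [165 162 163 166 170 166 123  46  43  40  47 108 161 168 165 162 160 160
 163]
206 334.4 97 325 [166 165 165 165 165 170 155 100  76  82  76 107 156 167 164 163 165 164
 165]
226 334.8 90 325 [168 166 165 165 167 173 163 116  70  77  75  80 124 164 174 170 167 165
 163]
```

View pics/c.png

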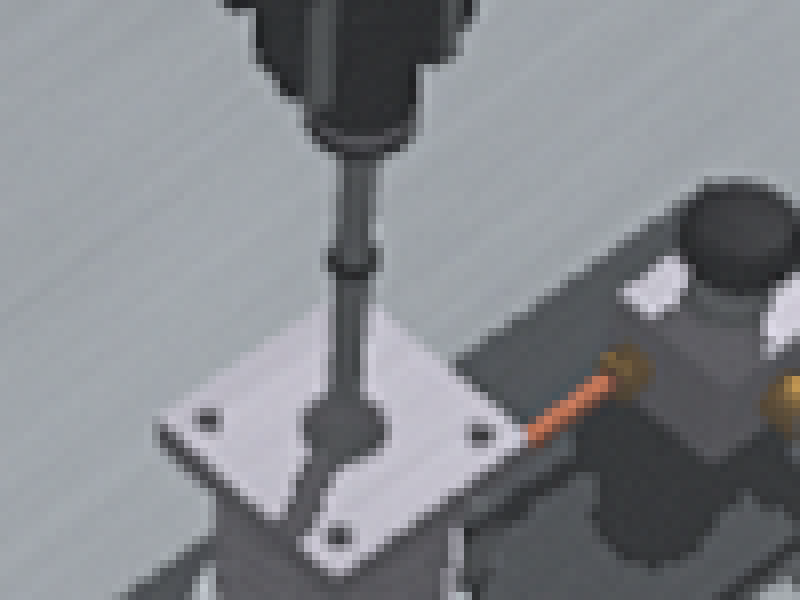

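The stem enters the mouth centrally (crop ~(345,425)), with the ring still above the face at (353,265). I measure the ring's height with a profile along the axis.

```bash
cat > ring.py <<'E'
from h import *
import sys
zs=np.arange(float(sys.argv[1]),float(sys.argv[2]),1.5); acc=0; dep=[]
for k in range(6):
    c=capture('scene'); p=proj(c,np.c_[np.full(len(zs),519.4),np.full(len(zs),117.6),zs])-[.4,0]
    g=c['img'].mean(2).astype(np.float32)
    # darkness of the 14 px wide strip: ring is wider and darker than the stem
    acc=acc+sum(cv2.remap(g,np.float32(p[:,:1]+o),np.float32(p[:,1:]),cv2.INTER_LINEAR)[:,0] for o in (-3,-2,-1,0,1,2,3))/42
print(state()['tool_pos'][2]); print([(float(z),int(a)) for z,a in zip(zs,acc)])
E
python3 ring.py 160 235
```

```text
259.2953049512601
[(160.0, 125), (161.5, 125), (163.0, 123), (164.5, 122), (166.0, 122), (167.5, 122), (169.0, 122), (170.5, 122), (172.0, 119), (173.5, 117), (175.0, 114), (176.5, 111), (178.0, 111), (179.5, 112), (181.0, 110), (182.5, 106), (184.0, 97), (185.5, 85), (187.0, 78), (188.5, 73), (190.0, 73), (191.5, 76), (193.0, 80), (194.5, 83), (196.0, 89), (197.5, 97), (199.0, 102), (200.5, 108), (202.0, 110), (203.5, 110), (205.0, 110), (206.5, 111), (208.0, 110), (209.5, 109), (211.0, 108), (212.5, 107), (214.0, 107), (215.5, 107), (217.0, 107), (218.5, 108), (220.0, 108), (221.5, 109), (223.0, 109), (224.5, 109), (226.0, 104), (227.5, 93), (229.0, 74), (230.5, 64), (232.0, 64), (233.5, 71)]
```

Kinematics puts the ring at 192.6, and the ring band and body-rim image checks agree. I lower 68.5 mm.

```bash
python3 -m crank '[{"tx":0,"ty":0,"tz":-0.15,"wx":0,"wy":0,"wz":0,"fingers":-1},{"tx":0,"ty":0,"tz":-0.3,"wx":0,"wy":0,"wz":0,"fingers":-1},{"tx":0,"ty":0,"tz":-0.45,"wx":0,"wy":0,"wz":0,"fingers":-1},{"tx":0,"ty":0,"tz":-0.58,"wx":0,"wy":0,"wz":0,"fingers":-1},{"tx":0,"ty":0,"tz":-0.65,"wx":0,"wy":0,"wz":0,"fingers":-1},{"tx":0,"ty":0,"tz":-0.685,"wx":0,"wy":0,"wz":0,"fingers":-1},{"tx":0,"ty":0,"tz":-0.685,"wx":0,"wy":0,"wz":0,"fingers":-1},{"tx":0,"ty":0,"tz":-0.685,"wx":0,"wy":0,"wz":0,"fingers":-1},{"tx":0,"ty":0,"tz":-0.685,"wx":0,"wy":0,"wz":0,"fingers":-1}]'
python3 stem.py 132 165
python3 ring.py 110 170
python3 - <<'E'
from h import *
c=capture('scene')
cv2.imwrite('pics/d.png',cv2.resize(c['img'][85:145,295:375,::-1],(800,600),interpolation=cv2.INTER_CUBIC))
E
```

```text
time: 15.22
tool_pos: [519.8, 115.9, 191.4]
ee_rot: [0.001, 0.139, 0.99, 0.0]
force: [0.5, 1.2, -2.2]
grip_width: 26.9
gripper_force: 49.8
tool [519.5 115.8 190.9] n 282 axis at 148.5 [519.5 117.9] tilt [-0.008 -0.005] tip [520.1 118.3] ring [519.7 118. ] rms 0.7683761659749895 zmin 132.2371467399022
137 332.9 119 323 [199 199 199 201 203 197 176 137  83  79  82  84 134 192 208 201 200 201
 196]
143 333.0 118 324 [201 200 199 199 204 212 177  87  78  79  86 163 214 205 201 199 198 201
 199]
148 333.1 116 324 [193 197 200 200 200 208 174  83  77  78  84 158 205 197 199 202 202 199
 198]
154 333.2 114 324 [192 191 193 194 199 210 183  99  77  78  71 155 215 202 197 196 197 200
 202]
160 333.3 112 324 [188 191 195 201 190 152 104  56  55  63  60  47  56 130 192 208 198 188
 174]
190.80580555605562
[(110.0, 106), (111.5, 94), (113.0, 81), (114.5, 69), (116.0, 62), (117.5, 53), (119.0, 56), (120.5, 59), (122.0, 64), (123.5, 69), (125.0, 73), (126.5, 76), (128.0, 78), (129.5, 79), (131.0, 80), (132.5, 83), (134.0, 85), (135.5, 92), (137.0, 102), (138.5, 112), (140.0, 119), (141.5, 126), (143.0, 125), (144.5, 123), (146.0, 123), (147.5, 123), (149.0, 123), (150.5, 123), (152.0, 124), (153.5, 125), (155.0, 124), (156.5, 115), (158.0, 106), (159.5, 86), (161.0, 67), (162.5, 69), (164.0, 73), (165.5, 69), (167.0, 63), (168.5, 55)]
```

View pics/d.png

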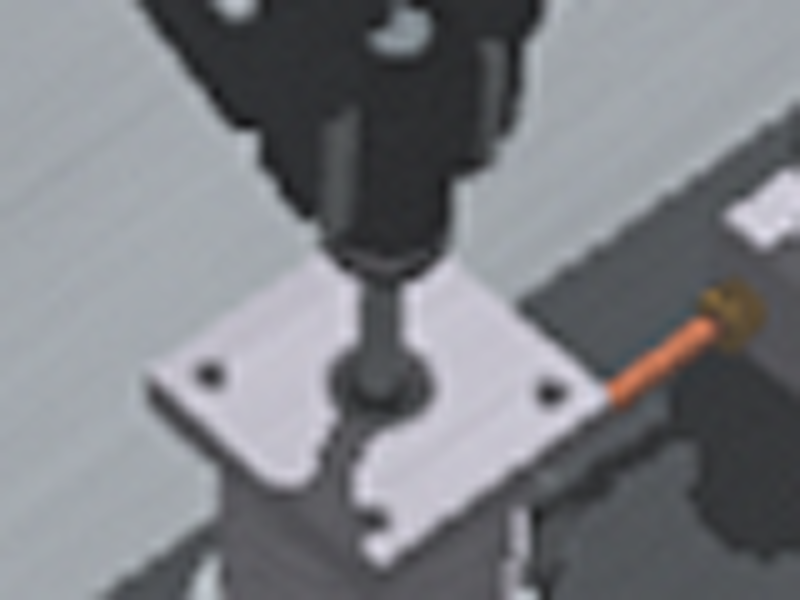

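The ring sits level in the mouth at about (375,390) against the bore centre at (382,385), with no contact force. The body-rim check puts the ring at about 124 mm. I hand it in.

```bash
python3 -c "
from plant import *
s=state();print(s['joint_velocities'],s['force'],s['gripper_force'],finish_job())"
```

```text
the job is handed in; nothing more can be done
[-0.00163401 -0.00078445  0.00021065 -0.00065879  0.00019261 -0.00132734] [-0.38462156 -0.4071927  -3.08305066] 49.82953190803528 None
```

The job is handed in, though no verdict was returned: I held the palm valve on its stop for about 1 s and released it, then lowered the borescope into the bore, where the arm still grips it, centred to about 1 mm with its ring level with the cylinder's top face by my measurements.

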